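Slide the culture dish into the dish reader

ROBOT

A 6-joint arm with a two-finger parallel gripper is mounted at the origin on a cart in front of the work surface, level with it; the furniture and walls round the work are solid. World frame = base frame: x ahead of the robot, y to its left, z up, the work surface at z = 0. Lengths are in m, angles in rad, forces in N, time in s.
With the tool pointing down it reaches from about 0.4 to 0.825 m from the base axis. Payload 7 kg.
Tool frame: the origin (TCP) lies at the very end of the fingers, on their centre line; the grasp point (between the pads) lies 19 mm behind it; z points along the fingers, y is the line along which they close (so a half turn about z gives the same grasp; the last joint's range is limited). The gripper opens to 88 mm and grips with 3 to 60 N. Pads are 19 mm wide; open, the fingers measure 130 mm over their backs; the gripper's body (78 mm by 193 mm) begins 47 mm behind the grasp point.
Start: joints at [-0.981, 0.359, 0.012, 0, -1.224, -0.288], TCP at [0.201, -0.644, 0.202] pointing down, gripper open.
Joint ranges: [-3.07, 3.07], [-1.43, 2.12], [-1.02, 1.25], [-3.03, 1.67], [-3.05, -0], [-3.03, 3.03]. Speed limits (rad/s): [2.39, 2.39, 3.01, 3.14, 3.14, 3.14].

INTERFACE

Orientations are given as [roll, pitch, yaw] about the fixed x, y, z axes, in that order (R = Rz(yaw) Ry(pitch) Rx(roll)).
In Python, from station import arm, vision gives the robot as it stands. The module is installed in compiled form; this text tells all that it offers.
- The arm moves only by the tool jog_arm, never from a script. Its argument "steps" is a list that holds one entry, the list of rows, each a list of 7 numbers: the closure in counts, from 0 (fully open) to 255 (shut), then the shift along the tool's x, y, z scaled (see below), then the turn, a rotation vector about the tool's x, y, z scaled (see below). In form: [[[grip, dx, dy, dz, rx, ry, rz], ...]]. A call has 1 to 8 rows; each row is the pose to reach, as a shift and turn from the pose commanded when the call began, along the tool's axes at that moment; what a row does not reach only later rows make up. The controller multiplies each number of a shift by 250 mm and each number of a turn by 45 degrees. A row lasts 1/10 s, in which the tool goes at most 50 mm and 8.59 degrees, less where a joint would pass 70% of its speed; a pose out of reach is approached as far as the arm can. A call with a number of a shift or a turn outside -1 to 1 is refused whole. A call with a gripper value outside its range is refused whole. The fingers move at their own pace and stop on an object; "newtons" is the grip in N (left out, the last holds). Time passes only in rows, so rows that repeat a pose let the fingers close. It gives the time, the measured TCP pose, the force, the opening and the grip force at its end, in the units of the state.
- arm.get_state(): the state, without advancing time (a new reading comes with each control period).
- vision.grab_frame(name): name is "scene" or "top" or "wrist"; returns a dict with "color" (400x640x3 uint8, red, green, blue), "vfov" (degrees; the focal length in pixels is half the picture's height over the tangent of half this angle, whatever the lens; pixels are square), "cx", "cy" (the principal point, pixels), "extrinsics" (4x4, takes a point from world to camera coordinates). Camera axes: x right, y down, z forward; pixel columns grow to the right and rows downward; lengths in m; the calibration is good to about 2 mm. A picture is of the moment at which its call begins. There is no depth.
- arm.job_done(): hands the job in; it is judged then, once.
The state is a dict: "t": time; "q": joint angles; "qd": joint speeds; "joint_efforts": joint torques, N m; "eef_pos": TCP position; "ee_rot": TCP orientation; "force": force on the tool from outside, world axes, zero at the start; "moment": the same for the moment, N m; "width": finger opening in m; "gripper_force": force on a finger pad.
Only numpy, scipy, OpenCV 4.12 (cv2) and the standard library are available. Lean on these libraries where they do the work, as an engineer would, in place of code of your own. Each camera call takes 0.05 s, during which the arm holds its last target. There are 200 camera calls.

TASK

Send the culture dish into the dish reader: with the fingertips press the blue lock button on the carriage down, keep it down while you push the carriage into the reader as far as its end stop, then let go so that the button springs up and locks the carriage in. Do not touch the dish, which stays lying in its seat on the carriage, and leave the other things on the table where they are.

Things in the scene. Friction and masses are not known exactly. Their poses are not given: they have to be found in the camera images.
- reader: the dish reader, fixed to the table: an aluminium base plate 376 x 150 mm (9 mm high) with a white housing 153 mm long, 155 mm wide and 73 mm high at one end and two steel guide rods in front of its slot. Origin on the table, on the centre line of the device, 65 mm before the housing's front face. Its x axis (level) is the direction in which the carriage slides in, y the direction across, z up
- carriage (a joint): position of the black carriage along the reader's x axis, m: 0 = drawn out, 0.112 = against the end stop. It starts at 0, locked by a toothed rack (positions 8 mm apart, about 2 mm of play); unlocked it slides with about 1 to 3 N
- lock (a joint): how far the lock button is pressed, m: 0 = up (locked), 0.0055 = down on its stop. From 0.0035 on the carriage is free; released it springs up by itself and locks again in the next notch, and at the end stop in the home notch. It takes about 3 N to start it and 6 N to hold it fully down
- button_top (a point): centre of the top face of the blue lock button at the carriage's outer end: 34 mm along the slide by 38 mm across, 54 mm above the table when up; pressed right down it still stands 2.5 mm above the block round it. 20 mm ahead of this point (reader x) is the face of a grey push plate, 54 mm wide, 6 mm thick, rising 12 mm above the unpressed button, to push against; other sides open
- dish_seat (a point): centre of the round seat (ring 85 mm across, 6 mm high) on the carriage in which the dish lies, 36 mm above the table, 115 mm ahead of the button centre along the reader's x
- dish: the culture dish in the seat, a clear petri dish 72 mm across and 15 mm high, loose; origin at the centre of its underside
- dish_low: lower dish of a stack of two spare petri dishes on the table, each 72 mm across and 15 mm high; origin at the centre of its underside
- dish_high: upper dish of that stack
- vial: small amber bottle with a black cap, 38 mm across, 99 mm high, upright; origin at the centre of its underside
- beaker: small clear beaker, 48 mm across, 58 mm high, upright; origin at the centre of its underside
- timer: white bench timer with three red keys, 62 x 64 x 19 mm, lying flat; origin at the centre of its underside
- tweezers: steel tweezers lying flat, 138 mm long; origin at the centre of their underside
Things that resemble listed ones, but are neither listed nor needed, are in the scene too. Leave any turquoise or yellow look-alike of the dish alone.

How it is judged:
By the outcome, as a careful person would: the job done as asked, in the order asked, and still so for the second after the job is handed in, with the robot touching nothing.
It also fails if it takes over 38 s, if anything falls off the work surface, if the arm or the gripper's body presses on something with over 40 N, if the wrist force passes 120 N, or if a joint passes its speed limit or range.

## Working session

There is one attempt and no reset: what is moved stays moved. The work goes in short steps, Python scripts to look and compute and a tool call to move; the robot and the scene stay as the last step left them, time stands still between calls to the robot, and variables do not carry over. Pictures are saved under pics/ and viewed, at most 13 in all, crops included, and the job is handed in when it is done.

Besides the shell and the picture viewer there is one more tool, called after "Emit:" in YAML: its name, and indented under it one key for each argument. jog_arm: Moves the arm, as the interface text tells. Its arguments: {"type":"object","properties":{"steps":{"type":"array","items":{"type":"array","items":{"type":"array","items":{"type":"number"}}}},"newtons":{"type":"number"}},"required":["steps"]}

```bash
mkdir -p pics
cat > h.py <<'E'
import numpy as np, cv2
from station import arm, vision
def grab(n,f):
    d=vision.grab_frame(n); cv2.imwrite('pics/%s.png'%f,d['color'][:,:,::-1]); 
    np.savez('pics/%s.npz'%f,**d); return d
def load(f): return dict(np.load('pics/%s.npz'%f))
def ray(d,u,v):
    F=200/np.tan(np.radians(float(d['vfov']))/2); E=d['extrinsics']
    r=E[:3,:3].T@np.array([(u-d['cx'])/F,(v-d['cy'])/F,1.]); return -E[:3,:3].T@E[:3,3], r/np.linalg.norm(r)
def plane(d,u,v,z):
    o,r=ray(d,u,v); return o+r*(z-o[2])/r[2]
def cross(a,b):
    (o1,r1),(o2,r2)=a,b
    s=np.linalg.lstsq(np.c_[r1,-r2],o2-o1,rcond=None)[0]
    p,q=o1+s[0]*r1,o2+s[1]*r2; return (p+q)/2,np.linalg.norm(p-q)
def proj(d,p):
    F=200/np.tan(np.radians(float(d['vfov']))/2); c=d['extrinsics'][:3,:3]@p+d['extrinsics'][:3,3]
    return c[:2]/c[2]*F+[d['cx'],d['cy']]
def blobs(d,lo,hi,amin=30):
    m=cv2.inRange(cv2.cvtColor(d['color'],cv2.COLOR_RGB2HSV),lo,hi)
    n,l,s,c=cv2.connectedComponentsWithStats(m)
    return [(c[i].round(1),s[i]) for i in range(1,n) if s[i][4]>=amin]
E
python3 - <<'E'
from h import *
np.set_printoptions(precision=4,suppress=True)
for n in ('top','scene'):
    d=grab(n,n+'1'); print(n,d['vfov'],ray(d,320,200)); print(blobs(d,(100,120,60),(130,255,255)))
print(arm.get_state())
a=cv2.imread('pics/top1.png')
E
```

```text
top 45.98745657956176 (array([ 0.4778, -0.0131,  0.9128]), array([ 0.1257,  0.0297, -0.9916]))
[(array([65.5, 40.5]), array([ 59,  34,  14,  14, 156], dtype=int32)), (array([79.4, 69.3]), array([76, 62,  6, 15, 32], dtype=int32)), (array([57.9, 87.9]), array([53, 84, 11,  8, 75], dtype=int32)), (array([627.2, 174. ]), array([612, 166,  28,  17, 100], dtype=int32)), (array([286.6, 207.3]), array([276, 196,  22,  24, 326], dtype=int32))]
scene 44.37784046966692 (array([-0.1741, -0.5097,  0.4535]), array([ 0.7607,  0.5254, -0.3812]))
[(array([343.6, 135.1]), array([342, 127,   4,  19,  42], dtype=int32))]
{'t': 0.1, 'q': array([-0.9809,  0.3593,  0.0112, -0.0003, -1.2241, -0.2881]), 'qd': array([ 0.0009,  0.0002,  0.0027, -0.0003, -0.0012,  0.0024]), 'joint_efforts': array([ -0.0024, -58.4163,  29.3752,   7.0156,   0.0102,  -0.0001]), 'eef_pos': array([ 0.2004, -0.6441,  0.2012]), 'ee_rot': array([ 3.1401, -0.0002, -2.8399]), 'force': array([-0.1154,  0.8058, -0.3245]), 'moment': array([ 0.0289, -0.0143,  0.0216]), 'gripper_force': 0.0, 'width': 0.08754096973194993}
```

View pics/top1.png

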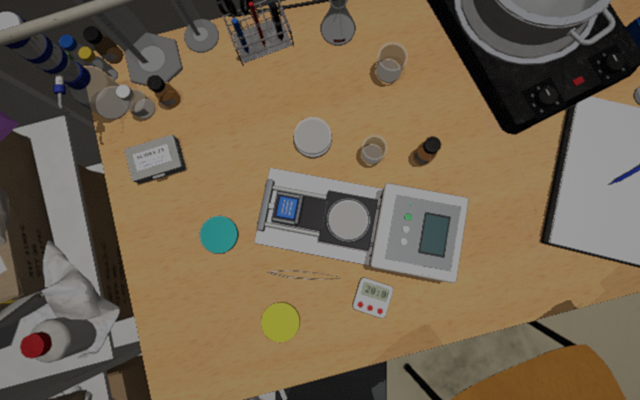

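View pics/scene1.png

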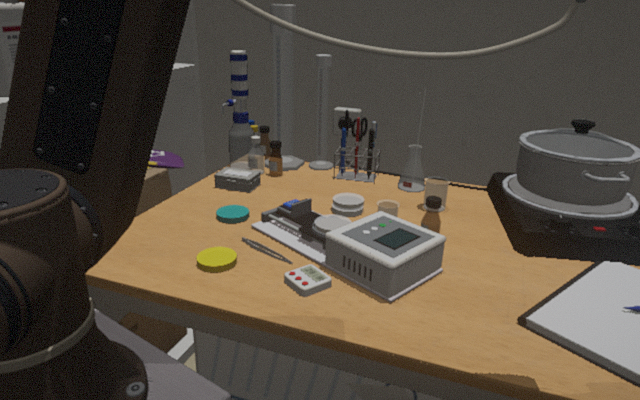

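Run:
```python
from h import *
np.set_printoptions(precision=4,suppress=True)
t,s=load('top1'),load('scene1')
for u,v in((0,0),(640,0),(0,400)): print(plane(t,u,v,0))
print(plane(t,286.6,207.3,.054))
print(proj(s,plane(t,286.6,207.3,.054)))
a=cv2.resize(t['color'][150:300,240:480],None,fx=3.3,fy=3.3,interpolation=cv2.INTER_CUBIC)
b=cv2.resize(s['color'][180:300,240:450],None,fx=3.3,fy=3.3,interpolation=cv2.INTER_CUBIC)
cv2.imwrite('pics/ct.png',a[:,:,::-1]);cv2.imwrite('pics/cs.png',b[:,:,::-1])
print(blobs(s,(95,80,30),(130,255,255)))
```

```text
[1.0195 0.6897 0.    ]
[ 1.0012 -0.6342  0.    ]
[0.2149 0.6164 0.    ]
[0.5733 0.074  0.054 ]
[293.4039 203.3142]
[(array([238. ,  57.4]), array([230,  55,  17,   6,  95], dtype=int32)), (array([238.5,  77.4]), array([231,  75,  16,   6,  87], dtype=int32)), (array([239.5,  92.8]), array([232,  90,  16,   6,  80], dtype=int32)), (array([241.7, 117.8]), array([233, 112,  21,  13, 173], dtype=int32)), (array([343.4, 136.3]), array([341, 127,   6,  20,  81], dtype=int32)), (array([342., 161.]), array([341, 156,   3,  11,  33], dtype=int32)), (array([289.6, 203.2]), array([283, 200,  16,   8,  58], dtype=int32)), (array([634.6, 307.7]), array([627, 306,  13,   5,  36], dtype=int32))]
```

View pics/ct.png

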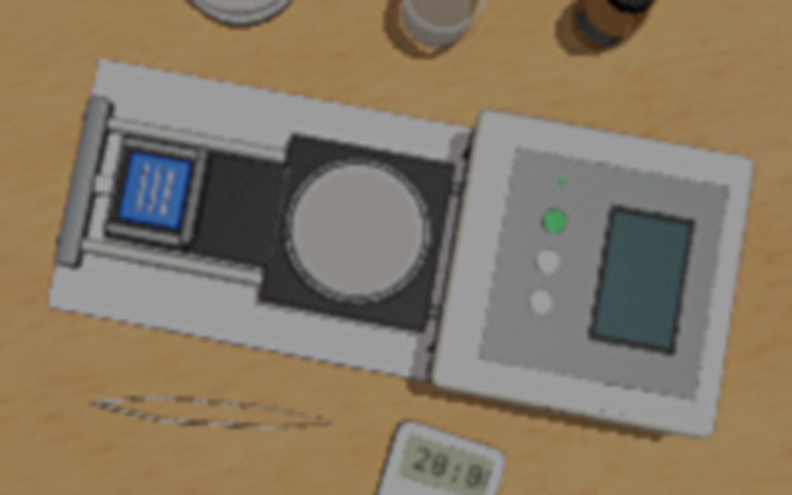

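View pics/cs.png

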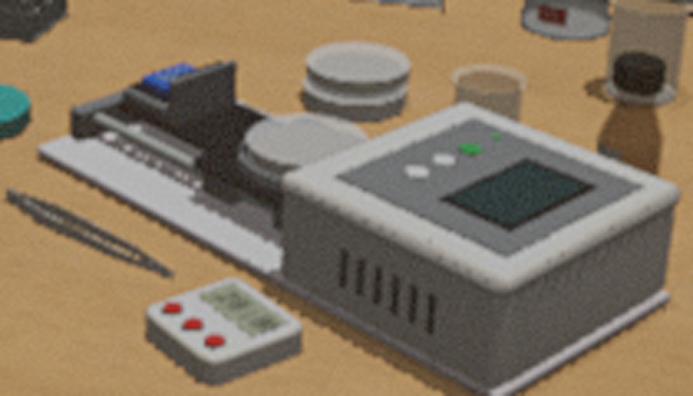

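Run:
```python
from h import *
np.set_printoptions(precision=4,suppress=True)
t,s=load('top1'),load('scene1')
P=lambda x,y,z: plane(t,240+x/3.3,150+y/3.3,z)
for a,b,z in(((100,60),(470,128),.009),((50,305),(430,380),.009),((480,112),(750,158),.073),((435,382),(712,435),.073)):
    p,q=P(*a,z),P(*b,z); print(p,q,np.degrees(np.arctan2(*(q-p)[1::-1])))
p=P(155,190,.054);q=P(358,231,.051);print(p,q,np.degrees(np.arctan2(*(q-p)[1::-1])),np.linalg.norm(q-p))
p=P(88,97,.045);q=P(70,265,.045);print('bar',p,q)
# two-view check: left corner of button top visible in both
print(cross(ray(t,286.6,207.3),ray(s,290.5,203.3)))
```

```text
[0.6553 0.1114 0.009 ] [ 0.614  -0.1067  0.009 ] -100.72150425919041
[0.5106 0.1383 0.009 ] [ 0.4678 -0.0816  0.009 ] -101.00606181708956
[ 0.6132 -0.1056  0.073 ] [ 0.5876 -0.2506  0.073 ] -99.99452810815522
[ 0.4674 -0.0794  0.073 ] [ 0.44   -0.2251  0.073 ] -100.6717552215557
[0.5727 0.0733 0.054 ] [ 0.55   -0.0395  0.051 ] -101.37569567653736 0.11513719792972504
bar [0.6269 0.1129 0.045 ] [0.5316 0.1214 0.045 ]
(array([0.5714, 0.0764, 0.054 ]), np.float64(0.006081072710259908))
```

Emit:
jog_arm:
  steps:
    - [[255,-0.88,0.88,0,0,0,-0.69],[255,-0.88,0.88,0,0,0,-0.69],[255,-0.88,0.88,0,0,0,-0.69],[255,-0.88,0.88,0,0,0,-0.69],[255,-0.88,0.88,0,0,0,-0.69],[255,-0.88,0.88,0,0,0,-0.69],[255,-0.88,0.88,0,0,0,-0.69],[255,-0.88,0.88,0,0,0,-0.69]]
  newtons: 20

```text
t: 0.9
eef_pos: [0.3461, -0.3675, 0.2023]
ee_rot: [-3.141, 0.0, -2.294]
force: [0.4, -1.0, 0.8]
width: 0.0293
gripper_force: 0.0
```

```bash
cat > go.py <<'E'
import sys
from h import *
from scipy.spatial.transform import Rotation as R
np.set_printoptions(precision=4,suppress=True)
def go(x,y,z,yaw):
    s=arm.get_state(); A=R.from_euler('xyz',s['ee_rot']); B=R.from_euler('xyz',[np.pi,0,np.radians(yaw)])
    print(s['t'],s['eef_pos'],np.degrees(s['ee_rot']),s['force'],s['width'])
    print('shift',A.inv().apply(np.array([x,y,z])-s['eef_pos'])/.25,'turn',np.degrees((A.inv()*B).as_rotvec())/45)
if __name__=='__main__': go(*map(float,sys.argv[1:]))
E
python3 go.py .573 .074 .14 -100.8
```

```text
0.9 [ 0.3461 -0.3675  0.2023] [-179.9763    0.018  -131.4627] [ 0.3532 -0.9881  0.7534] 0.029252188210683056
shift [-1.9242  0.4894  0.2496] turn [-0.0006  0.0002 -0.6814]
```

Emit:
jog_arm:
  steps:
    - [[255,-0.97,0.25,0.06,0,0,-0.68],[255,-0.97,0.25,0.06,0,0,-0.68],[255,-0.97,0.25,0.06,0,0,-0.68],[255,-0.97,0.25,0.06,0,0,-0.68],[255,-0.97,0.25,0.06,0,0,-0.68],[255,-0.97,0.25,0.06,0,0,-0.68],[255,-0.97,0.25,0.06,0,0,-0.68]]

```text
t: 1.6
eef_pos: [0.46, -0.1461, 0.1866]
ee_rot: [3.14, -0.0, -1.762]
force: [0.2, -0.3, 0.0]
width: 0.0006
gripper_force: 0.0
```

```bash
python3 go.py .573 .074 .14 -100.8
```

```text
1.6 [ 0.46   -0.1461  0.1866] [ 179.9333   -0.0238 -100.966 ] [ 0.1762 -0.3222  0.0194] 0.0005661792561720402
shift [-0.9506 -0.2764  0.1857] turn [ 0.0015 -0.0005 -0.0037]
```

Emit:
jog_arm:
  steps:
    - [[255,-0.95,-0.28,0.14,0,0,0],[255,-0.95,-0.28,0.14,0,0,0],[255,-0.95,-0.28,0.14,0,0,0],[255,-0.95,-0.28,0.14,0,0,0],[255,-0.95,-0.28,0.14,0,0,0],[255,-0.95,-0.28,0.14,0,0,0],[255,-0.95,-0.28,0.14,0,0,0]]

```text
t: 2.3
eef_pos: [0.5741, 0.0721, 0.151]
ee_rot: [3.14, -0.001, -1.765]
force: [-0.2, 0.3, 0.9]
width: 0.0004
gripper_force: 0.0
```

Run:
```python
from h import *
from go import go
d=grab('wrist','w1'); print(ray(d,320,200)); print(blobs(d,(100,100,50),(130,255,255),100))
print(proj(d,np.array([.573,.074,.054])))
go(.573,.074,.06,-100.8)
```

```text
(array([0.5632, 0.0083, 0.3335]), array([ 0.0482,  0.2299, -0.972 ]))
[(array([322.5, 199.1]), array([ 301,  181,   44,   38, 1312], dtype=int32))]
[324.3192 198.6726]
2.35 [0.5739 0.0716 0.1515] [ 179.9291   -0.0578 -101.1485] [-0.139  -0.358   0.4999] 0.000358833552559538
shift [-0.0093  0.0048  0.3659] turn [ 0.0016 -0.0013 -0.0077]
```

View pics/w1.png

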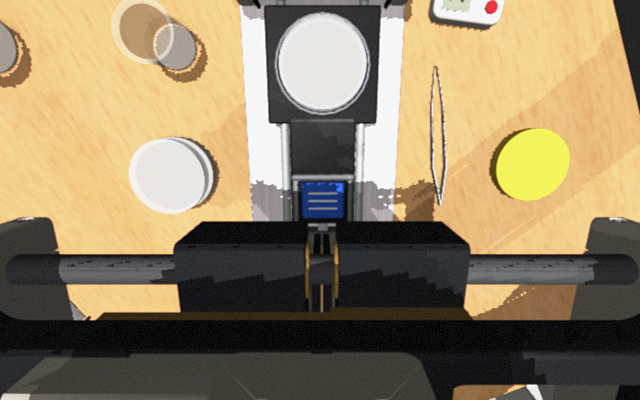

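Run:
```python
from h import *
np.set_printoptions(precision=4,suppress=True)
t,w=load('top1'),load('w1')
print(cross(ray(t,286.6,207.3),ray(w,322.5,199.1)), plane(w,322.5,199.1,.054))
m=cv2.inRange(cv2.cvtColor(w['color'],cv2.COLOR_RGB2HSV),(100,100,50),(130,255,255))
c=max(cv2.findContours(m,0,1)[0],key=cv2.contourArea); print(cv2.minAreaRect(c))
for u,v in((301,199),(345,199),(322,181),(322,218.5)): print(plane(w,u,v,.054))
# slide direction from guide: dish centre to button
print(plane(w,322,62,.051))
a=plane(w,246,100,.009)-plane(w,250,190,.009); b=plane(w,402,50,.009)-plane(w,396,190,.009)
for k in(a,b): print(np.degrees(np.arctan2(k[1],k[0])))
```

```text
(array([0.5743, 0.0747, 0.0499]), np.float64(0.001279853048263196)) [0.5747 0.0741 0.054 ]
((322.782470703125, 199.5380401611328), (36.35725021362305, 43.38507080078125), 88.21009063720703)
[0.5935 0.0703 0.054 ]
[0.5549 0.0779 0.054 ]
[0.572  0.0579 0.054 ]
[0.5786 0.0918 0.054 ]
[ 0.5531 -0.0384  0.051 ]
-101.739582326576
-100.24702778436047
```

Emit:
jog_arm:
  steps:
    - [[255,0,0,0.1,0,0,0],[255,0,0,0.2,0,0,0],[255,0,0,0.3,0,0,0],[255,0,0,0.35,0,0,0],[255,0,0,0.37,0,0,0],[255,0,0,0.37,0,0,0],[255,0,0,0.37,0,0,0]]

```text
t: 3.05
eef_pos: [0.5748, 0.0732, 0.0608]
ee_rot: [-3.14, 0.001, -1.764]
force: [-0.4, 0.6, 0.1]
width: 0.0008
gripper_force: 0.0
```

Emit:
jog_arm:
  steps:
    - [[255,0,0,0.008,0,0,0],[255,0,0,0.016,0,0,0],[255,0,0,0.016,0,0,0],[255,0,0,0.016,0,0,0]]

```text
t: 3.45
eef_pos: [0.5741, 0.0735, 0.0557]
ee_rot: [-3.141, 0.0, -1.764]
force: [0.1, -0.0, 0.7]
width: 0.0002
gripper_force: 0.0
```

Emit:
jog_arm:
  steps:
    - [[255,0,0,0.008,0,0,0],[255,0,0,0.016,0,0,0],[255,0,0,0.016,0,0,0]]

```text
t: 3.75
eef_pos: [0.5737, 0.0733, 0.0511]
ee_rot: [3.141, -0.0, -1.764]
force: [-0.3, -1.0, -1.1]
width: 0.0006
gripper_force: 0.0
```

Emit:
jog_arm:
  steps:
    - [[255,0,0,0.008,0,0,0],[255,0,0,0.008,0,0,0]]

```text
t: 3.95
eef_pos: [0.5738, 0.0733, 0.0493]
ee_rot: [3.141, -0.0, -1.764]
force: [0.5, -0.1, -0.2]
width: 0.0005
gripper_force: 0.0
```

Emit:
jog_arm:
  steps:
    - [[255,0,0,0.004,0,0,0],[255,0,0,0.004,0,0,0]]

```text
t: 4.15
eef_pos: [0.574, 0.0733, 0.0485]
ee_rot: [3.141, -0.0, -1.764]
force: [-0.9, 0.3, -0.0]
width: -0.0
gripper_force: 0.0
```

Emit:
jog_arm:
  steps:
    - [[255,0,0,0.004,0,0,0],[255,0,0,0.004,0,0,0]]

```text
t: 4.35
eef_pos: [0.574, 0.0733, 0.0475]
ee_rot: [3.141, -0.0, -1.764]
force: [0.6, 0.2, -0.4]
width: 0.0004
gripper_force: 0.0
```

Run:
```python
from h import *
from go import go
d=grab('wrist','w2'); print(blobs(d,(100,100,50),(130,255,255),100))
t=grab('top','t2'); print(proj(t,np.array([.5745,.0745,.05])))
s=grab('scene','s2')
go(.5745,.0745,.048,-100.8)
f=lambda d,x,y,w=90,h=68:cv2.resize(d['color'][y-h//2:y+h//2,x-w//2:x+w//2],(480,360),interpolation=cv2.INTER_CUBIC)
cv2.imwrite('pics/m2.png',cv2.resize(np.vstack([np.hstack([f(d,320,200,160,120),f(s,293,203)]) ]),(800,300))[:,:,::-1])
```

```text
[(array([322. , 219.7]), array([290, 215,  66,  13, 608], dtype=int32))]
[286.5539 206.8673]
4.5 [0.574  0.0733 0.0476] [-179.9993   -0.0003 -101.059 ] [ 0.5838  0.3561 -0.3926] 0.0005764004605736789
shift [-0.0049 -0.0009 -0.0017] turn [-0.     -0.     -0.0058]
```

View pics/m2.png

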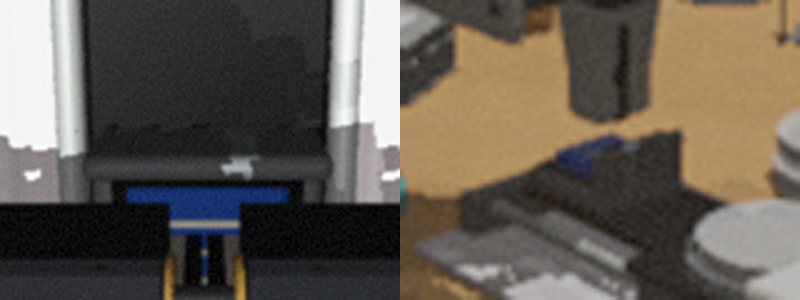

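Run:
```python
from h import *
np.set_printoptions(precision=4,suppress=True)
s,w,t=load('s2'),load('w2'),load('t2')
for z in(.0476,.054,.06,.066,.072): 
  p=np.array([.574,.0733,z]); print(z,proj(s,p),proj(w,p),proj(t,p))
f=lambda d,x,y,w=120,h=90:cv2.resize(d['color'][y-h//2:y+h//2,x-w//2:x+w//2],(400,300),interpolation=cv2.INTER_CUBIC)
cv2.imwrite('pics/m3.png',np.hstack([f(w,320,240,160,120),f(s,293,195,60,45)])[:,:,::-1])
```

```text
0.0476 [293.8722 206.0929] [323.4127 233.3523] [287.3275 207.2793]
0.054 [293.8872 203.2871] [323.4765 237.0619] [286.9846 206.8946]
0.06 [293.9013 200.6444] [323.5402 240.7711] [286.6586 206.5289]
0.066 [293.9154 197.9897] [323.6081 244.727 ] [286.3281 206.1581]
0.072 [293.9296 195.3229] [323.6807 248.955 ] [285.9929 205.782 ]
```

View pics/m3.png

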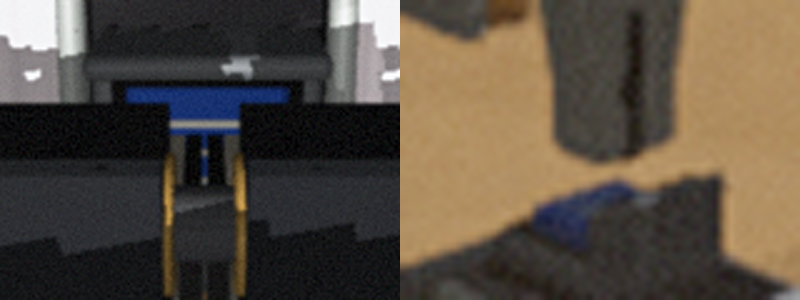

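The scene view shows the fingertips at about (294,196), so they are some 20 mm higher than the reported TCP and still above the button. I'll go on down in small steps, watching the force.

Emit:
jog_arm:
  steps:
    - [[255,0,0,0.016,0,0,0],[255,0,0,0.032,0,0,0],[255,0,0,0.032,0,0,0]]

```text
t: 4.8
eef_pos: [0.5735, 0.0732, 0.0387]
ee_rot: [3.14, -0.001, -1.764]
force: [0.3, -0.2, -0.9]
width: 0.0009
gripper_force: 0.0
```

Emit:
jog_arm:
  steps:
    - [[255,0,0,0.008,0,0,0],[255,0,0,0.016,0,0,0],[255,0,0,0.016,0,0,0]]

```text
t: 5.1
eef_pos: [0.5739, 0.0733, 0.0353]
ee_rot: [3.141, -0.0, -1.764]
force: [-0.2, 0.5, -0.3]
width: 0.0002
gripper_force: 0.0
```

Run:
```python
from h import *
from go import go
d=grab('wrist','w3')
s=grab('scene','s3')
go(.5745,.0745,.048,-100.8)
f=lambda d,x,y,w=120,h=90:cv2.resize(d['color'][y-h//2:y+h//2,x-w//2:x+w//2],(400,300),interpolation=cv2.INTER_CUBIC)
cv2.imwrite('pics/m4.png',np.hstack([f(d,320,240,160,120),f(s,293,195,60,45)])[:,:,::-1])
```

```text
5.2 [0.574  0.0734 0.0355] [ 179.996    -0.0039 -101.0571] [0.1299 0.1554 0.4343] 0.0004911154153519376
shift [-0.0049 -0.001  -0.0499] turn [ 0.0001 -0.0001 -0.0057]
```

View pics/m4.png

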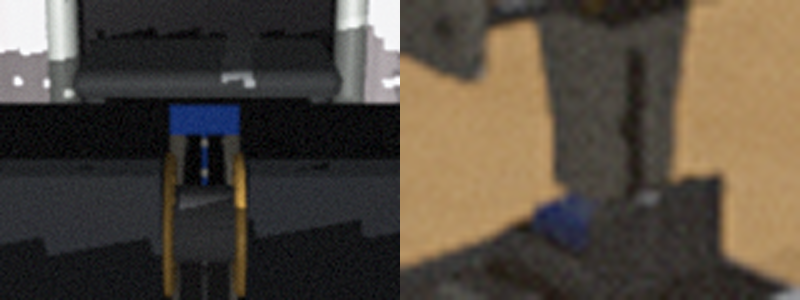

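Emit:
jog_arm:
  steps:
    - [[255,0,0,0.008,0,0,0],[255,0,0,0.008,0,0,0]]

```text
t: 5.4
eef_pos: [0.5739, 0.0733, 0.0334]
ee_rot: [3.141, -0.0, -1.764]
force: [-0.5, 0.1, -0.2]
width: 0.0003
gripper_force: 0.0
```

Emit:
jog_arm:
  steps:
    - [[255,0,0,0.008,0,0,0],[255,0,0,0.008,0,0,0]]

```text
t: 5.6
eef_pos: [0.5739, 0.0733, 0.0313]
ee_rot: [3.141, -0.0, -1.764]
force: [0.4, 0.0, -0.2]
width: 0.0005
gripper_force: 0.0
```

Emit:
jog_arm:
  steps:
    - [[255,0,0,0.008,0,0,0],[255,0,0,0.008,0,0,0]]

```text
t: 5.8
eef_pos: [0.5742, 0.0734, 0.0296]
ee_rot: [-3.141, 0.0, -1.764]
force: [-0.6, -0.1, 2.5]
width: 0.0004
gripper_force: 1.2
```

Emit:
jog_arm:
  steps:
    - [[255,0,0,0.008,0,0,0],[255,0,0,0.008,0,0,0]]

```text
t: 6.0
eef_pos: [0.5742, 0.0734, 0.0276]
ee_rot: [-3.141, 0.0, -1.764]
force: [-0.9, -0.7, 3.0]
width: 0.0003
gripper_force: 1.8
```

Emit:
jog_arm:
  steps:
    - [[255,0,0,0.008,0,0,0],[255,0,0,0.008,0,0,0]]

```text
t: 6.2
eef_pos: [0.5742, 0.0734, 0.0256]
ee_rot: [-3.141, 0.0, -1.764]
force: [-0.5, 0.2, 4.8]
width: 0.0001
gripper_force: 2.3
```

Emit:
jog_arm:
  steps:
    - [[255,0,0,0.006,0,0,0],[255,0,0,0.006,0,0,0]]

```text
t: 6.4
eef_pos: [0.5742, 0.0734, 0.0243]
ee_rot: [-3.141, 0.0, -1.764]
force: [-0.6, -0.7, 5.3]
width: 0.0004
gripper_force: 2.7
```

Emit:
jog_arm:
  steps:
    - [[255,0,0,0.003,0,0,0],[255,0,0,0.003,0,0,0]]

```text
t: 6.6
eef_pos: [0.5743, 0.0734, 0.0242]
ee_rot: [-3.141, 0.0, -1.763]
force: [-2.8, 0.0, 10.2]
width: 0.0005
gripper_force: 5.4
```

Emit:
jog_arm:
  steps:
    - [[255,0.016,0,0,0,0,0],[255,0.032,0,0,0,0,0],[255,0.048,0,0,0,0,0],[255,0.064,0,0,0,0,0],[255,0.08,0,0,0,0,0]]

```text
t: 7.1
eef_pos: [0.5706, 0.054, 0.0242]
ee_rot: [-3.141, 0.001, -1.763]
force: [-3.8, 1.9, 10.4]
width: 0.0006
gripper_force: 5.3
```

Emit:
jog_arm:
  steps:
    - [[255,0.03,0,0,0,0,0],[255,0.06,0,0,0,0,0],[255,0.09,0,0,0,0,0],[255,0.12,0,0,0,0,0],[255,0.15,0,0,0,0,0],[255,0.18,0,0,0,0,0],[255,0.21,0,0,0,0,0]]

```text
t: 7.8
eef_pos: [0.5605, 0.0023, 0.0242]
ee_rot: [-3.141, 0.001, -1.763]
force: [-3.2, 2.3, 10.8]
width: 0.0007
gripper_force: 5.3
```

Run:
```python
from h import *
from go import go
t=grab('top','t3'); s=grab('scene','s3b')
go(.552,-.037,.024,-100.8)
f=lambda d,x,y,w=120,h=90:cv2.resize(d['color'][y-h//2:y+h//2,x-w//2:x+w//2],(400,300),interpolation=cv2.INTER_CUBIC)
cv2.imwrite('pics/m5.png',np.hstack([f(t,340,220,200,150),f(s,315,210,100,75)])[:,:,::-1])
```

```text
7.9 [0.5603 0.0016 0.0242] [-179.9527    0.0029 -101.0676] [-2.581  -0.8984 10.12  ] 0.00027449306736163163
shift [0.1577 0.003  0.0007] turn [-0.0011  0.0001 -0.0059]
```

View pics/m5.png

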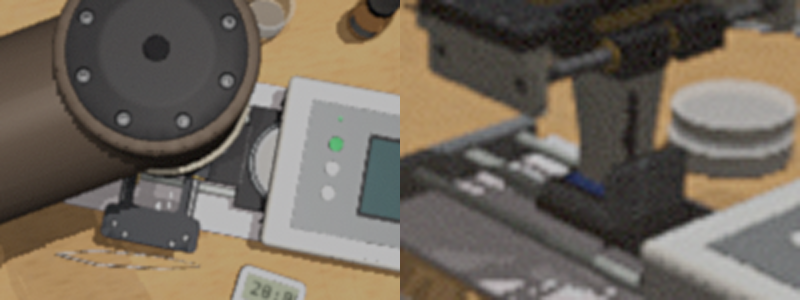

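Emit:
jog_arm:
  steps:
    - [[255,0.024,0,0,0,0,0],[255,0.048,0,0,0,0,0],[255,0.072,0,0,0,0,0],[255,0.096,0,0,0,0,0],[255,0.12,0,0,0,0,0],[255,0.136,0,0,0,0,0],[255,0.136,0,0,0,0,0]]

```text
t: 8.6
eef_pos: [0.5539, -0.0316, 0.0242]
ee_rot: [-3.141, 0.0, -1.764]
force: [-2.3, -0.6, 10.0]
width: 0.0002
gripper_force: 5.2
```

Emit:
jog_arm:
  steps:
    - [[255,0.008,0,0,0,0,0],[255,0.016,0,0,0,0,0],[255,0.016,0,0,0,0,0]]

```text
t: 8.9
eef_pos: [0.5532, -0.0352, 0.0242]
ee_rot: [-3.141, 0.0, -1.764]
force: [-2.1, 0.6, 10.4]
width: 0.0002
gripper_force: 5.3
```

Emit:
jog_arm:
  steps:
    - [[255,0.008,0,0,0,0,0],[255,0.016,0,0,0,0,0],[255,0.016,0,0,0,0,0]]

```text
t: 9.2
eef_pos: [0.5532, -0.0382, 0.0242]
ee_rot: [-3.139, 0.002, -1.763]
force: [-1.2, 5.3, 9.1]
width: 0.0002
gripper_force: 4.4
```

Emit:
jog_arm:
  steps:
    - [[255,0.008,0,0,0,0,0],[255,0.008,0,0,0,0,0]]

```text
t: 9.4
eef_pos: [0.5533, -0.04, 0.0242]
ee_rot: [-3.139, 0.002, -1.763]
force: [-0.1, 5.8, 7.3]
width: 0.0004
gripper_force: 3.9
```

Emit:
jog_arm:
  steps:
    - [[255,0.008,0,0,0,0,0],[255,0.008,0,0,0,0,0]]

```text
t: 9.6
eef_pos: [0.5531, -0.042, 0.0243]
ee_rot: [-3.138, 0.002, -1.763]
force: [0.5, 5.0, 7.0]
width: 0.0002
gripper_force: 3.6
```

Emit:
jog_arm:
  steps:
    - [[255,0.008,0,0,0,0,0],[255,0.008,0,0,0,0,0]]

```text
t: 9.8
eef_pos: [0.5528, -0.0439, 0.0243]
ee_rot: [-3.138, 0.002, -1.763]
force: [0.7, 4.2, 7.8]
width: 0.0004
gripper_force: 3.4
```

Emit:
jog_arm:
  steps:
    - [[255,0.008,0,0.001,0,0,0],[255,0.008,0,0.001,0,0,0]]

```text
t: 10.0
eef_pos: [0.5528, -0.0446, 0.0242]
ee_rot: [-3.137, 0.004, -1.763]
force: [-0.7, 12.4, 8.8]
width: 0.0002
gripper_force: 7.6
```

Emit:
jog_arm:
  steps:
    - [[255,0.008,0,0,0,0,0],[255,0.008,0,0,0,0,0]]

```text
t: 10.2
eef_pos: [0.5529, -0.0447, 0.0243]
ee_rot: [-3.137, 0.006, -1.763]
force: [-2.5, 24.2, 9.8]
width: 0.0004
gripper_force: 13.2
```

Run:
```python
from h import *
from go import go
s=grab('scene','s4'); w=grab('wrist','w4')
go(.552,-.037,.024,-100.8)
# predicted plate top centre at the end stop / 8 mm short
ux=np.array([np.cos(np.radians(-100.9)),np.sin(np.radians(-100.9)),0])
b=np.array([.5745,.0745,0])
for q in(.112,.104): print(q,[proj(s,b+ux*(q+.020)+[0,0,z]) for z in(.066,.054)],proj(w,b+ux*(q+.023)+[0,0,.066]))
f=lambda d,x,y,w=120,h=90:cv2.resize(d['color'][y-h//2:y+h//2,x-w//2:x+w//2],(400,300),interpolation=cv2.INTER_CUBIC)
cv2.imwrite('pics/m6.png',np.hstack([f(w,320,200,200,150),f(s,330,215,80,60)])[:,:,::-1])
```

```text
10.3 [ 0.5529 -0.0447  0.0243] [-179.7293    0.3278 -101.0153] [-2.5888 23.2675  9.9367] 0.0004693889827313811
shift [-0.0294  0.0093  0.0011] turn [-0.006   0.0073 -0.0048]
0.112 [array([339.0034, 217.7003]), array([338.7501, 223.3897])] [326.3541 235.8357]
0.104 [array([336.011 , 216.3874]), array([335.7738, 222.0511])] [326.3254 251.8554]
```

View pics/m6.png

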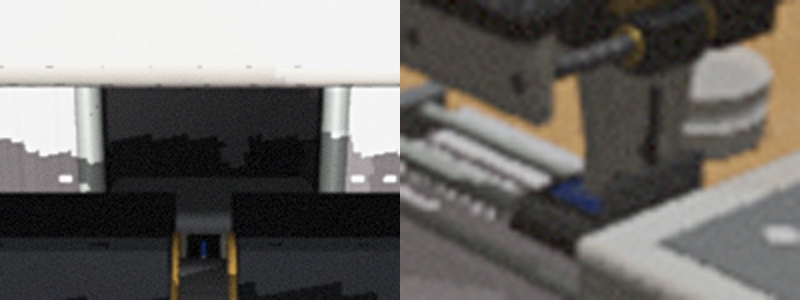

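Emit:
jog_arm:
  steps:
    - [[255,-0.006,0,0,0,0,0],[255,-0.006,0,-0.008,0,0,0],[255,-0.006,0,-0.02,0,0,0],[255,-0.006,0,-0.032,0,0,0],[255,-0.01,0,-0.05,0,0,0],[255,-0.03,0,-0.1,0,0,0],[255,-0.05,0,-0.2,0,0,0],[255,-0.05,0,-0.3,0,0,0]]

```text
t: 11.1
eef_pos: [0.5521, -0.0363, 0.0988]
ee_rot: [3.14, -0.001, -1.763]
force: [-0.2, -0.0, 0.5]
width: 0.0004
gripper_force: 0.0
```

Emit:
jog_arm:
  steps:
    - [[255,-0.3,0,-0.15,0,0,0],[255,-0.3,0,-0.3,0,0,0],[255,-0.6,0,-0.3,0,0,0],[255,-0.6,0,-0.3,0,0,0],[255,-0.6,0,-0.3,0,0,0],[255,-0.6,0,-0.3,0,0,0]]

```text
t: 11.7
eef_pos: [0.5809, 0.1112, 0.1731]
ee_rot: [3.141, -0.0, -1.763]
force: [0.6, -0.7, 0.6]
width: 0.0003
gripper_force: 0.0
```

Run:
```python
from h import *
from go import go
s=grab('scene','s5'); w=grab('wrist','w5'); t=grab('top','t5')
go(.552,-.037,.024,-100.8)
ux=np.array([np.cos(np.radians(-100.9)),np.sin(np.radians(-100.9)),0])
b=np.array([.5745,.0745,.054])
for n,d in(('w',w),('t',t),('s',s)):
    for c,st in blobs(d,(100,100,40),(130,255,255),40):
        p=plane(d,*c,.054)
        if np.linalg.norm(p-b)<.2: print(n,c,st,p,(p-b)@ux)
f=lambda d,x,y,w=120,h=90:cv2.resize(d['color'][y-h//2:y+h//2,x-w//2:x+w//2],(400,300),interpolation=cv2.INTER_CUBIC)
u,v=proj(w,b+ux*.112).astype(int); print(u,v); u=min(max(u,100),540); v=min(max(v,75),325)
cv2.imwrite('pics/m7.png',np.hstack([f(w,u,v,200,150),f(s,330,215,80,60)])[:,:,::-1])
```

```text
11.85 [0.5809 0.1097 0.1729] [ 179.9667   -0.0319 -101.103 ] [ 0.2192 -0.0324 -0.3293] 0.0007981606610499325
shift [ 0.5979 -0.      0.596 ] turn [ 0.0007 -0.0007 -0.0067]
w [321.5  22. ] [ 299    0   46   46 1770] [ 0.5538 -0.0341  0.054 ] 0.11057113504347732
t [346.5 218.8] [336 207  22  24 354] [ 0.552  -0.0358  0.054 ] 0.11259230733243046
s [326.9 220.2] [320 216  16  10  67] [ 0.5474 -0.029   0.054 ] 0.106740631550132
321 20
```

View pics/m7.png

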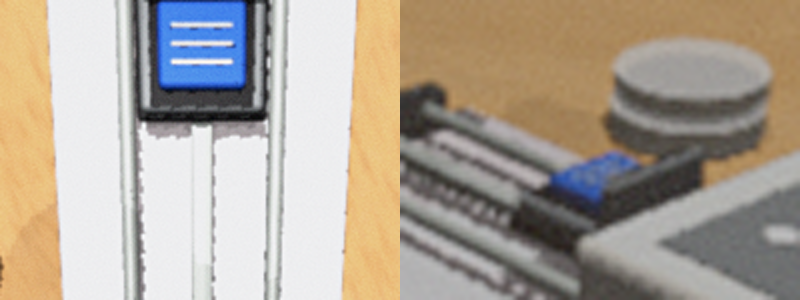

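The button is up again and clear of the fingers. By the top camera the carriage travelled 0.112 m, so it is at its end stop.

```bash
python3 -c "
from station import arm
print(arm.job_done())"
```

```text
the job is handed in; nothing more can be done
None
```

The carriage was pushed to its end stop (0.112 m) with the button held down, the released button came up again and the arm is clear; I handed the job in at about 12 s, and no verdict came back.

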